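Clip the open edge of a gel cassette

TASK

Close the open upright edge of the glass cassette with the blue sprung clip: lift the clip out of its holder by the jaws, lay it down on its side on the bench and let go, then take it again by its two handles, squeeze it open and clip it level onto the edge at the orange band, pushed in until the plates touch the clip's hinge barrel. Leave the clip biting there by its own spring; be gentle with the glass and do not disturb the other things on the bench.

Things in the scene. Friction and masses are not known exactly. Their poses are not given: they have to be found in the camera images.
- clip: Blue sprung clip like a big clothes peg, lying on its side: 26 mm high, 120 mm long, 75 g. Origin on the hinge axis at the underside; z = hinge axis, up; x from hinge to jaw tips (56 mm ahead). The body is the left half (+y jaw and handle) with the hinge barrel. Shut, the clip is symmetric about x; opened by angle a, its middle line is turned -a/2 about z from x. Shut jaws: 15-18 mm wide outside.
- clip_arm (a joint): Opening angle a of the clip: 0 = jaws shut, 0.32 rad = squeezed fully open against its stop (18 mm between the jaw tips), about 0.14 when biting the 8 mm cassette. Sprung shut; about 16 N on each handle holds it open.
- clip_pivot (a point): Hinge axis at mid height, 13 mm above the clip's origin. The steel hinge barrel here (radius 7 mm) is the bottom of the mouth. Handles: from 30 to 63 mm behind this point, 26 mm high; rear ends 58 mm apart over the outsides when shut; squeezed fully open, the flat outsides are parallel and 38 mm apart.
- clip_tip_a (a point): Tip of the left (+y) jaw, in the middle of its 7 mm thickness and of its height.
- clip_tip_b (a point): Tip of the right (-y) jaw, in the middle of its 7 mm thickness and of its height.
- clip_holder: Fixed grey holder. The clip starts in it on its side, on a floor 12 mm above the bench, handles sunk out of reach between walls 42 mm high, jaws sticking out 48 mm in front. Origin on the bench 10 mm beyond the jaw tips, 66 mm ahead of the clip's hinge; x points out along the jaws; the holder fills x = -136 to -58 mm, y = -41 to 41 mm.
- cassette: Fixed cassette: upright glass sandwich 8 mm thick, 62 mm long, top at z = 112 mm, in a grey stand 22 mm high (x = -2 to 73, y = -28 to 28 mm; white cheeks to z = 40 mm; white post at the far end). Origin on the bench under the open upright edge, which faces the robot; x points from that edge along the plates, y across them, z up.
- edge (a point): Middle of the orange band (30 mm high) on the cassette's open edge, 75 mm above the bench; axes as cassette. When the clip is home its hinge axis is 7 mm in front of this edge (x = -7 mm).
- petri_dish: Bystander: covered clear petri dish, 69 mm across, 14 mm high; origin at its underside.
- timer: Bystander: white lab timer 70 x 64 x 20 mm.
- vial_white: Bystander: small vial with a white cap, 21 mm across, 44 mm high.
- vial_red: Bystander: small vial with a red cap, 21 mm across, 44 mm high.
- syringe: Bystander: plastic syringe 110 x 24 x 24 mm lying on the bench.
- tape_roll: Bystander: roll of tape 96 mm across, 25 mm high.

How it is judged:
By the outcome, as a careful person would: the job done as asked, in the order asked, and still so for the second after the job is handed in, with the robot touching nothing.
It also fails if it takes over 51 s, if anything falls off the work surface, if the arm or the gripper's body presses on something with over 40 N, if the wrist force passes 120 N, or if a joint passes its speed limit or range.

ROBOT

A 6-joint arm with a two-finger parallel gripper is mounted at the origin on a cart in front of the work surface, level with it; the furniture and walls round the work are solid. World frame = base frame: x ahead of the robot, y to its left, z up, the work surface at z = 0. Lengths are in m, angles in rad, forces in N, time in s.
With the tool pointing down it reaches from about 0.35 to 0.975 m from the base axis. Payload 17.4 kg.
Tool frame: the origin (TCP) lies midway between the tips of the shut fingers; the grasp point (between the pads) lies 19 mm behind it; z points along the fingers, y is the line along which they close (so a half turn about z gives the same grasp; the last joint's range is limited). The gripper opens to 85 mm and grips with 20 to 120 N. Pads are 22 mm wide; open, the fingers measure 114 mm over their backs; the gripper's body (76 mm by 85 mm) begins 54 mm behind the grasp point. The pads swing forward as they close: fully open they stand 13 mm farther back than shut.
Start: joints at [1.224, 0.116, 1.442, -0, 1.584, -0.038], TCP at [0.205, 0.643, 0.231] pointing down, gripper open.
Joint ranges: [-2.83, 2.83], [-0.83, 2.19], [0.07, 2.5], [-1.14, 4.28], [0.01, 3], [-2.97, 2.97]. Speed limits (rad/s): [1.89, 1.89, 2.22, 3.14, 3.14, 3.14].

INTERFACE

Orientations are given as a unit quaternion [w, x, y, z].
In Python, from rig import * gives the robot as it stands. The module is installed in compiled form; this text tells all that it offers.
- The arm moves only by the shell command python3 -m inch 'ROWS' [FORCE]. ROWS is JSON, a list of rows, each an object of numbers: "grip": the opening, from 0 (shut) to 1 (fully open); "x", "y", "z": the shift along the tool's x, y, z scaled (see below); "wx", "wy", "wz": the turn, a rotation vector about the tool's x, y, z scaled (see below). A call has 1 to 10 rows; each row is the pose to reach, as a shift and turn from the pose commanded when the call began, along the tool's axes at that moment; what a row does not reach only later rows make up. The controller multiplies each number of a shift by 0.5 m and each number of a turn by 90 degrees. A row lasts 1/12 s, in which the tool goes at most 41.7 mm and 7.16 degrees, less where a joint would pass 70% of its speed; a pose out of reach is approached as far as the arm can. A call with a number of a shift or a turn outside -1 to 1 is refused whole. A call with a gripper value outside its range is refused whole. The fingers move at their own pace and stop on an object; FORCE is the grip in N (left out, the last holds). Time passes only in rows, so rows that repeat a pose let the fingers close. It gives the time, the measured TCP pose, the force, the opening and the grip force at its end, in the units of the state.
- read_state(): the state, without advancing time (a new reading comes with each control period).
- camera(name): name is "scene" or "top" or "wrist"; returns the picture (420x560x3 uint8, red, green, blue); there is no depth.
- camera_info(name): a dict with "mtx" (3x3 intrinsics, pixels), "R" (3x3) and "t" (3): a world point X has camera coordinates R X + t; the wrist camera has in their place "T_tool_cam" (4x4, takes a point from camera to tool coordinates, whose origin is the TCP and whose axes are the flange's). Camera axes: x right, y down, z forward; pixel columns grow to the right and rows downward; lengths in m; the calibration is good to about 2 mm. A picture is of the moment at which its call begins: read the wrist's pose just before it. camera_info takes no time and is no camera call.
- job_done(): hands the job in; it is judged then, once.
The state is a dict: "time_s": time; "q": joint angles; "qd": joint speeds; "joint_torque": joint torques, N m; "eef_pos": TCP position; "ee_rot": TCP orientation; "ft_force": force on the tool from outside, world axes, zero at the start; "ft_torque": the same for the moment, N m; "grip_width": opening from 0.0 (shut) to 1.0 (fully open); "grasp_force": force on a finger pad.
Only numpy, scipy, OpenCV 4.12 (cv2) and the standard library are available. Lean on these libraries where they do the work, as an engineer would, in place of code of your own. Each camera call takes 0.05 s, during which the arm holds its last target. There are 200 camera calls.

## Working session

There is one attempt and no reset: what is moved stays moved. The work goes in short steps, Python scripts to look and compute and a shell command to move; the robot and the scene stay as the last step left them, time stands still between calls to the robot, and variables do not carry over. Pictures are saved under pics/ and viewed, at most 10 in all, crops included, and the job is handed in when it is done.

```bash
mkdir -p pics
python3 - <<'E'
from rig import *
import cv2,numpy as np
s=read_state();print({k:np.round(v,3).tolist() for k,v in s.items()})
ims=[]
for n in("scene","top","wrist"):
    i=camera_info(n);print(n,{k:np.round(v,4).tolist() for k,v in i.items() if k in("mtx","R","t","T_tool_cam")})
    im=camera(n)[:,:,::-1];cv2.imwrite(f"pics/{n}0.png",im);ims.append(im)
cv2.imwrite("pics/a.png",cv2.resize(ims[0],(800,600)));cv2.imwrite("pics/b.png",cv2.resize(ims[1],(800,600)))
E
```

```text
{'time_s': 0.0, 'q': [1.224, 0.117, 1.442, 0.0, 1.584, -0.038], 'qd': [0.001, 0.001, 0.002, 0.001, -0.001, -0.001], 'joint_torque': [-0.002, -73.201, -63.247, -0.0, 0.006, 0.0], 'eef_pos': [0.205, 0.643, 0.231], 'ee_rot': [-0.0, 0.154, 0.988, -0.001], 'ft_force': [-0.004, -0.186, -1.043], 'ft_torque': [0.018, 0.053, 0.051], 'grasp_force': 0.0, 'grip_width': 0.998}
scene {'mtx': [[535.8461, 0.0, 284.5657], [0.0, 535.8461, 207.7685], [0.0, 0.0, 1.0]], 'R': [[0.7512, -0.6599, 0.0151], [-0.3981, -0.4712, -0.7871], [0.5265, 0.5853, -0.6167]], 't': [-0.5352, 0.1683, 1.3956]}
top {'mtx': [[408.1031, 0.0, 273.0007], [0.0, 408.1031, 212.0624], [0.0, 0.0, 1.0]], 'R': [[-0.005, -0.9998, 0.0213], [-0.9951, 0.0028, -0.0984], [0.0983, -0.0217, -0.9949]], 't': [-0.2088, 0.5255, 1.3517]}
wrist {'mtx': [[351.7806, 0.0, 275.6203], [0.0, 351.7806, 213.2712], [0.0, 0.0, 1.0]], 'T_tool_cam': [[-0.0006, -0.9609, -0.2767, 0.0705], [1.0, -0.0004, -0.0007, 0.0005], [0.0006, -0.2767, 0.9609, -0.1447], [0.0, 0.0, 0.0, 1.0]]}
```

View pics/a.png

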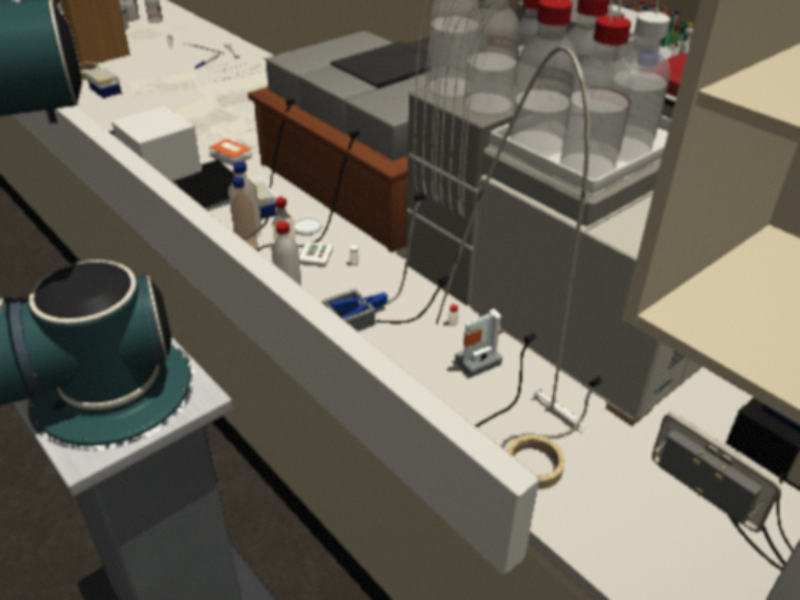

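View pics/b.png

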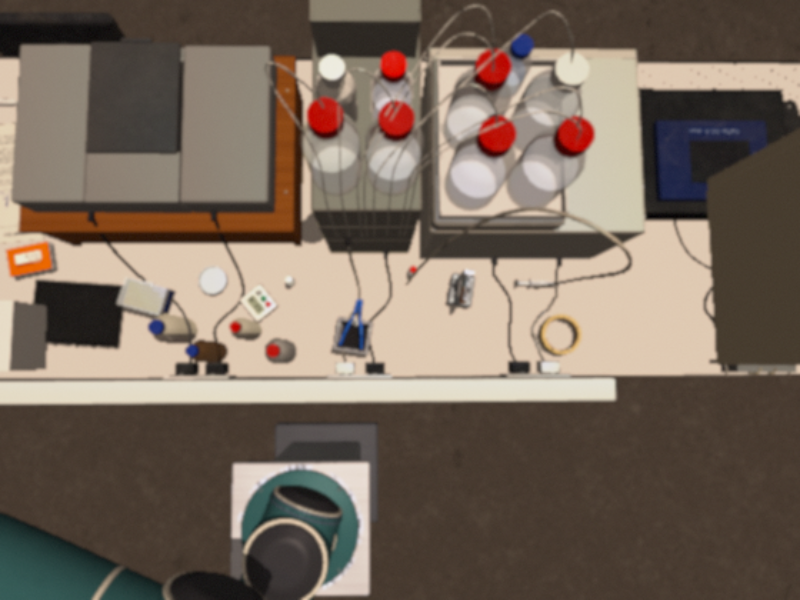

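The scene view shows the holder with the blue clip (350,305), the orange band (473,338) and the white/red vials, syringe and tape beyond. The top view shows the clip at (355,325) and the cassette at (460,290). Next: rough positions.

```bash
cat > h.py <<'E'
import numpy as np,cv2
from scipy.spatial.transform import Rotation as Ro
from rig import *
def pose():
    s=read_state();q=s["ee_rot"];T=np.eye(4);T[:3,:3]=Ro.from_quat([q[1],q[2],q[3],q[0]]).as_matrix();T[:3,3]=s["eef_pos"];return T
def shot(n):
    T=pose();im=camera(n);i=camera_info(n)
    if n=="wrist": C=T@np.array(i["T_tool_cam"])
    else:
        C=np.eye(4);C[:3,:3]=np.array(i["R"]).T;C[:3,3]=-C[:3,:3]@np.array(i["t"])
    return im,np.array(i["mtx"]),C
def ray(uv,K,C):
    d=C[:3,:3]@np.linalg.inv(K)@np.array([uv[0],uv[1],1.]);return C[:3,3],d/np.linalg.norm(d)
def onz(uv,K,C,z):
    o,d=ray(uv,K,C);return o+d*(z-o[2])/d[2]
def proj(X,K,C):
    p=K@(np.linalg.inv(C)@np.append(X,1))[:3];return p[:2]/p[2]
def tri(rays):
    A=sum(np.eye(3)-np.outer(d,d) for o,d in rays);b=sum((np.eye(3)-np.outer(d,d))@o for o,d in rays);return np.linalg.solve(A,b)
def go(P,yaw_y=None,R=None):
    """row numbers to bring TCP to P, tool down with tool x along world heading yaw_y"""
    T=pose()
    if R is None:
        x=np.array([np.cos(yaw_y),np.sin(yaw_y),0]);z=np.array([0,0,-1.]);R=np.c_[x,np.cross(z,x),z]
    d=T[:3,:3].T@(np.array(P)-T[:3,3])/.5
    w=Ro.from_matrix(T[:3,:3].T@R).as_rotvec()/(np.pi/2)
    print("shift",d.round(4),"turn",w.round(4),"rows",np.linalg.norm(d)*.5/.0417,np.linalg.norm(w)*90/7.16)
def hsv(im): return cv2.cvtColor(im,cv2.COLOR_RGB2HSV)
E
python3 - <<'E'
from h import *
for n,z in(("top",.025),("scene",.025)):
    im,K,C=shot(n);h=hsv(im)
    print(n,C[:3,3].round(3))
    for nm,lo,hi,zz in(("blue",(105,120,60),(125,255,255),.025),("or",(3,150,90),(14,255,255),.075)):
        m=cv2.inRange(h,lo,hi);k,l,st,c=cv2.connectedComponentsWithStats(m)
        for j in range(1,k):
            if st[j,4]>15: print(nm,st[j],c[j].round(1),onz(c[j],K,C,zz).round(3))
im=cv2.imread("pics/top0.png");cv2.imwrite("pics/c.png",cv2.resize(im[165:270,130:430],None,fx=2.66,fy=2.66,interpolation=2))
im=cv2.imread("pics/scene0.png");cv2.imwrite("pics/d.png",cv2.resize(im[150:350,190:430],None,fx=3,fy=3,interpolation=2))
T=pose();print(T.round(3))
E
```

```text
top [ 0.389 -0.181  1.401]
blue [358  24  15  16 164] [365.2  31.6] [ 1.17  -0.543  0.025]
blue [460  85  10  16  84] [463.6  91.6] [ 0.95  -0.885  0.025]
blue [482  88  16   3  22] [489.3  88.5] [ 0.962 -0.978  0.025]
blue [461  91  33  48 778] [474.9 122.4] [ 0.839 -0.92   0.025]
blue [482  92  11   5  31] [486.6  94.3] [ 0.941 -0.967  0.025]
blue [249 211   4   8  25] [250.4 214.5] [ 0.517 -0.135  0.025]
blue [105 225   9   8  61] [109.  228.6] [0.471 0.338 0.025]
blue [237 224   9  18  58] [241.3 232.7] [ 0.456 -0.104  0.025]
blue [251 226   4  18  64] [252.4 234.8] [ 0.448 -0.141  0.025]
blue [131 242   8   8  44] [134.4 245.1] [0.416 0.252 0.025]
or [192  39  15  11 104] [200.   42.4] [1.099 0.035 0.075]
or [193  47  14  33 281] [200.4  61.3] [1.032 0.033 0.075]
or [  14   69  193   94 3491] [133.5 142.8] [0.751 0.249 0.075]
or [236  75   3  14  29] [236.9  80.6] [ 0.965 -0.09   0.075]
or [  5 170  31  23 396] [ 20.4 181.7] [0.622 0.61  0.075]
scene [-0.266 -1.091  1.001]
blue [164 114   8   5  29] [167.3 115.7] [0.601 0.542 0.025]
blue [163 124   7   5  25] [165.9 126. ] [0.556 0.478 0.025]
blue [257 206  13  10  86] [263.8 210. ] [ 0.514 -0.133  0.025]
blue [231 208  26  14 180] [243.4 213.6] [ 0.458 -0.108  0.025]
or [176  62  69  43 627] [212.6  82.7] [0.838 0.579 0.075]
or [244  98  41  26 441] [265.2 111.7] [0.844 0.259 0.075]
or [149 100  25  10  88] [160.4 104.9] [0.581 0.545 0.075]
or [326 232  10  10  70] [330.5 236.5] [ 0.536 -0.382  0.075]
[[-0.953  0.304 -0.     0.205]
 [ 0.304  0.953 -0.001  0.643]
 [ 0.    -0.001 -1.     0.231]
 [ 0.     0.     0.     1.   ]]
```

View pics/d.png

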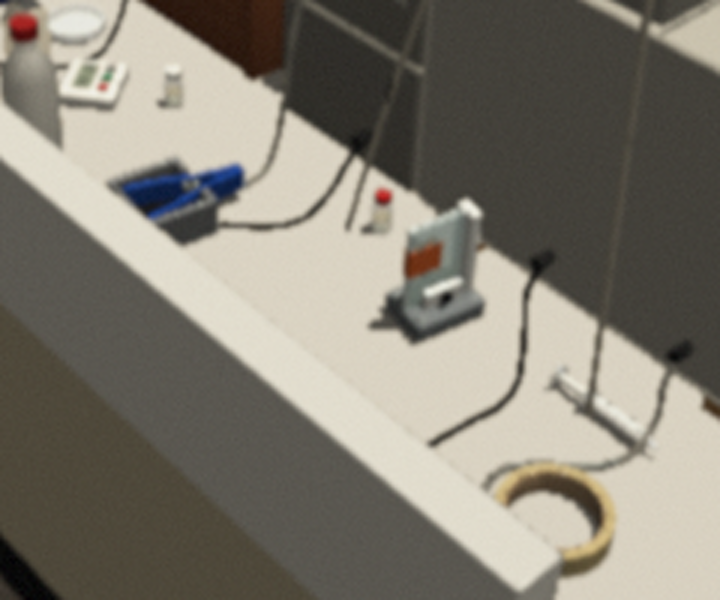

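The crop shows the clip in its holder at (180,200) with jaws toward (235,175), the cassette with its orange band at (423,260), the red vial behind it at (383,210), and a cable beside the holder. Now I'll move to a viewing pose above both.

Run:
```python
from h import *
go((.36,.2,.36),np.pi)
```

```text
shift [-0.5643 -0.7501 -0.2577] turn [-4.000e-04 -1.000e-04 -1.966e-01] rows 11.67163355378319 2.4707261461607564
```

```bash
python3 -m inch '[{"x":-0.12,"y":-0.16,"z":-0.24,"wz":-0.1,"grip":1},{"x":-0.56,"y":-0.75,"z":-0.26,"wz":-0.197,"grip":1},{"x":-0.56,"y":-0.75,"z":-0.26,"wz":-0.197,"grip":1},{"x":-0.56,"y":-0.75,"z":-0.26,"wz":-0.197,"grip":1},{"x":-0.56,"y":-0.75,"z":-0.26,"wz":-0.197,"grip":1},{"x":-0.56,"y":-0.75,"z":-0.26,"wz":-0.197,"grip":1},{"x":-0.56,"y":-0.75,"z":-0.26,"wz":-0.197,"grip":1},{"x":-0.56,"y":-0.75,"z":-0.26,"wz":-0.197,"grip":1},{"x":-0.56,"y":-0.75,"z":-0.26,"wz":-0.197,"grip":1},{"x":-0.56,"y":-0.75,"z":-0.26,"wz":-0.197,"grip":1}]'
python3 - <<'E'
from h import *
go((.43,-.23,.25),np.pi)
E
```

```text
shift [-0.9591 -1.5268 -0.0372] turn [-4.000e-04 -1.000e-04 -1.966e-01] rows 21.623255628526064 2.4707261461607564validation failed for argument at $[0]...
```

```bash
python3 -m inch '[{"x":-0.12,"y":-0.16,"z":-0.24,"wx":0,"wy":0,"wz":-0.1,"grip":1},{"x":-0.56,"y":-0.75,"z":-0.26,"wx":0,"wy":0,"wz":-0.197,"grip":1},{"x":-0.56,"y":-0.75,"z":-0.26,"wx":0,"wy":0,"wz":-0.197,"grip":1},{"x":-0.56,"y":-0.75,"z":-0.26,"wx":0,"wy":0,"wz":-0.197,"grip":1},{"x":-0.56,"y":-0.75,"z":-0.26,"wx":0,"wy":0,"wz":-0.197,"grip":1},{"x":-0.56,"y":-0.75,"z":-0.26,"wx":0,"wy":0,"wz":-0.197,"grip":1},{"x":-0.56,"y":-0.75,"z":-0.26,"wx":0,"wy":0,"wz":-0.197,"grip":1},{"x":-0.56,"y":-0.75,"z":-0.26,"wx":0,"wy":0,"wz":-0.197,"grip":1},{"x":-0.56,"y":-0.75,"z":-0.26,"wx":0,"wy":0,"wz":-0.197,"grip":1},{"x":-0.56,"y":-0.75,"z":-0.26,"wx":0,"wy":0,"wz":-0.197,"grip":1}]'
python3 - <<'E'
from h import *
go((.43,-.23,.25),np.pi)
E
```

```text
time_s: 1.08
eef_pos: [0.3332, 0.27, 0.3451]
ee_rot: [0.0, -0.001, 1.0, 0.0]
ft_force: [0.6, -0.6, 0.0]
grip_width: 0.999
grasp_force: 0.0
shift [-0.1922 -1.0002  0.1901] turn [0.0002 0.0004 0.0008] rows 12.423510319457817 0.011044758611767739
```

```bash
python3 -m inch '[{"x":-0.16,"y":-0.94,"z":0.1,"wx":0,"wy":0,"wz":0,"grip":1},{"x":-0.16,"y":-0.94,"z":0.1,"wx":0,"wy":0,"wz":0,"grip":1},{"x":-0.16,"y":-0.94,"z":0.1,"wx":0,"wy":0,"wz":0,"grip":1},{"x":-0.16,"y":-0.94,"z":0.1,"wx":0,"wy":0,"wz":0,"grip":1},{"x":-0.16,"y":-0.94,"z":0.1,"wx":0,"wy":0,"wz":0,"grip":1},{"x":-0.16,"y":-0.94,"z":0.1,"wx":0,"wy":0,"wz":0,"grip":1},{"x":-0.16,"y":-0.94,"z":0.21,"wx":0,"wy":0,"wz":0,"grip":1},{"x":-0.16,"y":-0.94,"z":0.21,"wx":0,"wy":0,"wz":0,"grip":1},{"x":-0.16,"y":-0.94,"z":0.21,"wx":0,"wy":0,"wz":0,"grip":1},{"x":-0.16,"y":-0.94,"z":0.21,"wx":0,"wy":0,"wz":0,"grip":1}]';python3 -m inch '[{"x":0,"y":0,"z":0,"wx":0,"wy":0,"wz":0,"grip":1},{"x":0,"y":0,"z":0,"wx":0,"wy":0,"wz":0,"grip":1}]'
python3 - <<'E'
from h import *
im,K,C=shot("wrist");np.savez("w1.npz",im=im,K=K,C=C)
cv2.imwrite("pics/w1.png",cv2.resize(im[:,:,::-1],(800,600),interpolation=2))
h=hsv(im)
for nm,lo,hi,zz in(("blue",(105,120,50),(125,255,255),.038),("or",(3,130,70),(14,255,255),.075)):
        m=cv2.inRange(h,lo,hi);k,l,st,c=cv2.connectedComponentsWithStats(m)
        for j in range(1,k):
            if st[j,4]>40: print(nm,st[j],c[j].round(1),onz(c[j],K,C,zz).round(3))
E
```

```text
time_s: 1.92
eef_pos: [0.4013, -0.1305, 0.2637]
ee_rot: [0.001, -0.0, 1.0, -0.0]
ft_force: [0.6, 1.3, -0.1]
grip_width: 1.002
grasp_force: 0.0
time_s: 2.08
eef_pos: [0.4013, -0.13, 0.263]
ee_rot: [-0.001, 0.002, 1.0, 0.0]
ft_force: [-0.1, 0.7, 0.9]
grip_width: 0.999
grasp_force: 0.0
blue [ 260  192   53  100 1125] [278.  241.4] [ 0.47  -0.127  0.038]
```

View pics/w1.png

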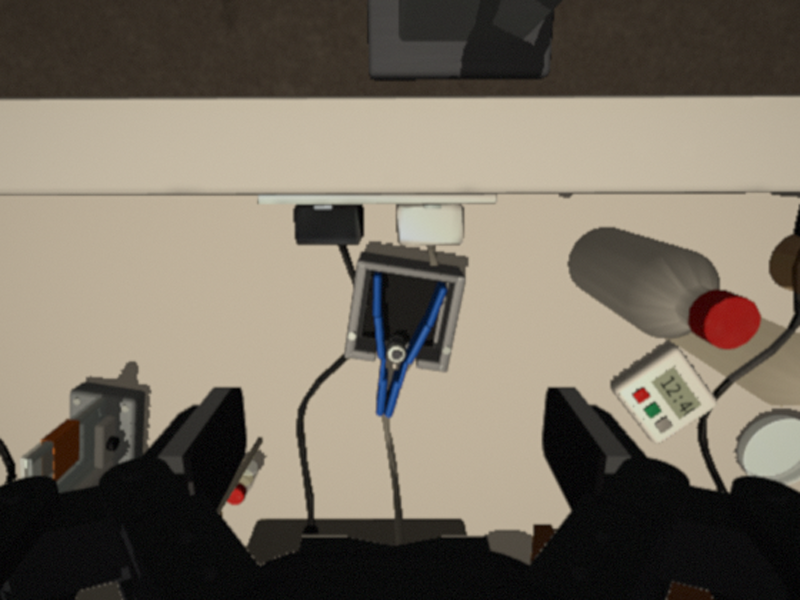

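The view shows the clip in its holder (hinge barrel at (397,352), jaw tips at (385,414)), cables left of and beyond the holder, the cassette at (80,440), the red vial (238,492) and the timer (665,390).

Run:
```python
from h import *
d=np.load("w1.npz");im,K,C=d["im"],d["K"],d["C"];h=hsv(im)
m=cv2.inRange(h,(105,120,50),(125,255,255));ys,xs=np.nonzero(m)
vm=ys.max();tip=np.array([xs[ys>vm-3].mean(),vm+.5])
g=im[225:270,255:300];print(tip,xs[ys>vm-3].min(),xs[ys>vm-3].max())
gr=cv2.cvtColor(im,cv2.COLOR_RGB2GRAY);c=cv2.HoughCircles(gr[230:265,260:297],cv2.HOUGH_GRADIENT,1,20,param1=80,param2=8,minRadius=4,maxRadius=9);print(c)
mm=(h[...,1]<60)&(h[...,2]>90);sub=mm[235:258,268:289];y,x=np.nonzero(sub);hin=np.array([x.mean()+268,y.mean()+235]);print(hin,len(x))
P=onz(hin,K,C,.038);Q=onz(tip,K,C,.036);print(P,Q,np.linalg.norm(Q-P),np.degrees(np.arctan2(*(Q-P)[1::-1])))
for p in([367,240],[468,258],[349,357],[446,370]): print(onz(np.array(p)/800*560,K,C,.042).round(4))
# axes from slices
for v in range(262,288,5): print(v,onz((xs[ys==v].mean(),v),K,C,.038).round(4),xs[ys==v].min(),xs[ys==v].max())
```

```text
[269.23529412 291.5       ] 264 273
[[[16.5 17.5  6. ]]]
[277.48920863 249.23021583] 139
[ 0.47906025 -0.12775716  0.038     ] [ 0.5329798  -0.13756787  0.036     ] 0.05484129717151894 -10.312210942342618
[ 0.3866 -0.149   0.042 ]
[ 0.4002 -0.0748  0.042 ]
[ 0.4781 -0.1648  0.042 ]
[ 0.4894 -0.0888  0.042 ]
262 [ 0.4946 -0.1318  0.038 ] 266 282
267 [ 0.5008 -0.1327  0.038 ] 266 280
272 [ 0.507 -0.134  0.038] 265 279
277 [ 0.5133 -0.1353  0.038 ] 265 277
282 [ 0.5197 -0.1365  0.038 ] 264 276
287 [ 0.5261 -0.1377  0.038 ] 264 274
```

Run:
```python
from h import *
go((.513,-.135,.10),np.radians(169.5));go((.513,-.135,.017),np.radians(169.5))
```

```text
shift [-0.2231 -0.0122  0.3276] turn [ 0.0002 -0.0004  0.1158] rows 4.75473486452002 1.4556739248849475
shift [-0.2232 -0.0122  0.4936] turn [ 0.0002 -0.0004  0.1158] rows 6.497242784384506 1.4556739248849475
```

```bash
python3 -m inch '[{"x":-0.12,"y":-0.006,"z":0.1,"wx":0,"wy":0,"wz":0.07,"grip":0.55},{"x":-0.223,"y":-0.012,"z":0.2,"wx":0,"wy":0,"wz":0.116,"grip":0.55},{"x":-0.223,"y":-0.012,"z":0.27,"wx":0,"wy":0,"wz":0.116,"grip":0.55},{"x":-0.223,"y":-0.012,"z":0.33,"wx":0,"wy":0,"wz":0.116,"grip":0.55},{"x":-0.223,"y":-0.012,"z":0.38,"wx":0,"wy":0,"wz":0.116,"grip":0.55},{"x":-0.223,"y":-0.012,"z":0.38,"wx":0,"wy":0,"wz":0.116,"grip":0.55},{"x":-0.223,"y":-0.012,"z":0.38,"wx":0,"wy":0,"wz":0.116,"grip":0.55}]'
python3 - <<'E'
from h import *
im,K,C=shot("wrist");np.savez("w2.npz",im=im,K=K,C=C)
cv2.imwrite("pics/w2.png",cv2.resize(im[:,:,::-1],(700,525)))
h=hsv(im);m=cv2.inRange(h,(105,120,50),(125,255,255));ys,xs=np.nonzero(m);vm=ys.max();print(vm,xs[ys>vm-3].mean())
for v in range(vm-70,vm-2,12):
  print(v,onz((xs[ys==v].mean(),v),K,C,.038).round(4),xs[ys==v].min(),xs[ys==v].max())
print(onz((xs[ys>vm-3].mean(),vm+.5),K,C,.038).round(4))
go((.513,-.135,.017),np.radians(169.5))
E
```

```text
time_s: 2.72
eef_pos: [0.5121, -0.1321, 0.0697]
ee_rot: [-0.003, 0.089, 0.996, 0.001]
ft_force: [0.1, -0.4, -1.3]
grip_width: 0.548
grasp_force: 0.0
282 269.8
212 [ 0.4913 -0.1319  0.038 ] 251 288
224 [ 0.4979 -0.1322  0.038 ] 253 287
236 [ 0.5045 -0.1333  0.038 ] 254 286
248 [ 0.5112 -0.1346  0.038 ] 255 285
260 [ 0.518  -0.1362  0.038 ] 256 283
272 [ 0.525  -0.1372  0.038 ] 258 282
[ 0.5312 -0.1384  0.038 ]
shift [-0.0015 -0.0047  0.1119] turn [ 0.0003 -0.002   0.0024] rows 1.3433768041771912 0.039603030791016146
```

View pics/w2.png

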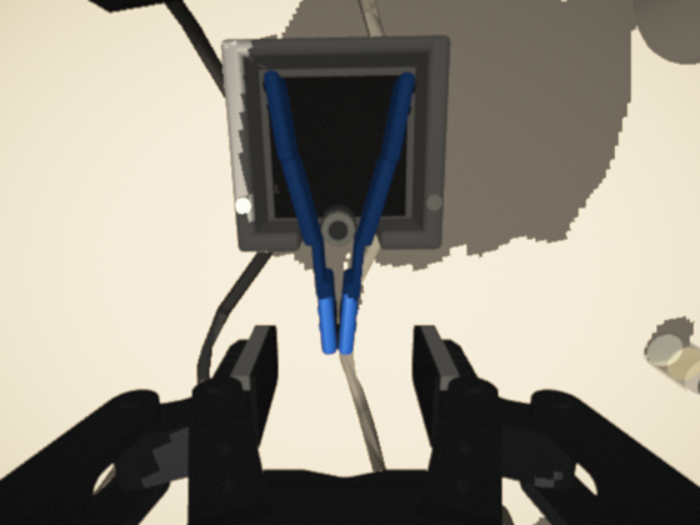

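The picture shows the clip centred between the open fingers (jaw tips at (337,352)), square to the tool. Descend and grip.

```bash
python3 -m inch '[{"x":-0.002,"y":-0.005,"z":0.06,"wx":0,"wy":0,"wz":0,"grip":0.55},{"x":-0.002,"y":-0.005,"z":0.107,"wx":0,"wy":0,"wz":0,"grip":0.55},{"x":-0.002,"y":-0.005,"z":0.107,"wx":0,"wy":0,"wz":0,"grip":0.4},{"x":-0.002,"y":-0.005,"z":0.107,"wx":0,"wy":0,"wz":0,"grip":0},{"x":-0.002,"y":-0.005,"z":0.107,"wx":0,"wy":0,"wz":0,"grip":0},{"x":-0.002,"y":-0.005,"z":0.107,"wx":0,"wy":0,"wz":0,"grip":0},{"x":-0.002,"y":-0.005,"z":0.107,"wx":0,"wy":0,"wz":0,"grip":0}]' 40
```

```text
time_s: 3.35
eef_pos: [0.5151, -0.1371, 0.023]
ee_rot: [0.002, 0.091, 0.996, -0.0]
ft_force: [3.3, 1.9, 5.3]
grip_width: 0.186
grasp_force: 41.9
```

```bash
python3 -m inch '[{"x":0,"y":0,"z":-0.03,"wx":0,"wy":0,"wz":0,"grip":0},{"x":0,"y":0,"z":-0.09,"wx":0,"wy":0,"wz":0,"grip":0},{"x":0,"y":0,"z":-0.15,"wx":0,"wy":0,"wz":0,"grip":0},{"x":0,"y":0,"z":-0.15,"wx":0,"wy":0,"wz":0,"grip":0},{"x":0,"y":0,"z":-0.15,"wx":0,"wy":0,"wz":0,"grip":0}]'
python3 - <<'E'
from h import *
d=np.load("w1.npz");im,K,C=d["im"],d["K"],d["C"]
for n,p,z in(("cable",(300,430),0),("cable",(310,525),0),("cable",(320,380),0),("standTL",(72,390),.022),("standTR",(148,392),.022),("ledge",(400,193),0),("ledge",(400,193),.1),("black plug",(295,243),.02),("redvial",(238,492),.044)): print(n,onz(np.array(p)*.7,K,C,z).round(3))
o=tri([ray((330.5,236.5),*shot("scene")[1:]),ray(np.array((62,447))*.7,K,C)]);print("band approx",o)
E
```

```text
time_s: 3.77
eef_pos: [0.5148, -0.1373, 0.0982]
ee_rot: [0.002, 0.091, 0.996, -0.001]
ft_force: [0.5, -0.4, -1.8]
grip_width: 0.186
grasp_force: 40.4
cable [ 0.566 -0.215  0.   ]
cable [ 0.669 -0.211  0.   ]
cable [ 0.517 -0.195  0.   ]
standTL [ 0.515 -0.4    0.022]
standTR [ 0.517 -0.336  0.022]
ledge [ 0.356 -0.124  0.   ]
ledge [ 0.35  -0.126  0.1  ]
black plug [ 0.392 -0.206  0.02 ]
redvial [ 0.599 -0.262  0.044]
band approx [ 0.53772841 -0.38021613  0.0731602 ]
```

Run:
```python
from h import *
go((.5136,-.27,.03),np.pi);go((.5136,-.27,.0115),np.pi)
```

```text
shift [-0.0469 -0.2616  0.1331] turn [-0.0003  0.001  -0.1156] rows 3.5643146697825325 1.4532092098333391
shift [-0.0468 -0.2616  0.1701] turn [-0.0003  0.001  -0.1156] rows 3.7836188313343606 1.4532092098333391
```

```bash
python3 -m inch '[{"x":-0.02,"y":-0.08,"z":0,"wx":0,"wy":0,"wz":-0.06,"grip":0},{"x":-0.035,"y":-0.16,"z":0,"wx":0,"wy":0,"wz":-0.115,"grip":0},{"x":-0.047,"y":-0.24,"z":0,"wx":0,"wy":0,"wz":-0.115,"grip":0},{"x":-0.047,"y":-0.262,"z":0.04,"wx":0,"wy":0,"wz":-0.115,"grip":0},{"x":-0.047,"y":-0.262,"z":0.1,"wx":0,"wy":0,"wz":-0.115,"grip":0},{"x":-0.047,"y":-0.262,"z":0.133,"wx":0,"wy":0,"wz":-0.115,"grip":0},{"x":-0.047,"y":-0.262,"z":0.155,"wx":0,"wy":0,"wz":-0.115,"grip":0},{"x":-0.047,"y":-0.262,"z":0.166,"wx":0,"wy":0,"wz":-0.115,"grip":0},{"x":-0.047,"y":-0.262,"z":0.17,"wx":0,"wy":0,"wz":-0.115,"grip":0},{"x":-0.047,"y":-0.262,"z":0.17,"wx":0,"wy":0,"wz":-0.115,"grip":0}]'
```

```text
time_s: 4.65
eef_pos: [0.5135, -0.27, 0.011]
ee_rot: [-0.0, 0.0, 1.0, -0.0]
ft_force: [-0.2, -0.1, -0.5]
grip_width: 0.183
grasp_force: 42.8
```

```bash
python3 -m inch '[{"x":0,"y":0,"z":0.002,"wx":0,"wy":0,"wz":0,"grip":0},{"x":0,"y":0,"z":0.003,"wx":0,"wy":0,"wz":0,"grip":0},{"x":0,"y":0,"z":0.003,"wx":0,"wy":0,"wz":0,"grip":0}]'
```

```text
time_s: 4.9
eef_pos: [0.5137, -0.2701, 0.0107]
ee_rot: [0.0, 0.0, 1.0, -0.0]
ft_force: [-7.4, 2.8, 14.5]
grip_width: 0.181
grasp_force: 43.5
```

```bash
python3 -m inch '[{"x":0,"y":0,"z":-0.002,"wx":0,"wy":0,"wz":0,"grip":0.45},{"x":0,"y":0,"z":-0.002,"wx":0,"wy":0,"wz":0,"grip":0.45},{"x":0,"y":0,"z":-0.002,"wx":0,"wy":0,"wz":0,"grip":0.45},{"x":0,"y":0,"z":-0.03,"wx":0,"wy":0,"wz":0,"grip":0.45},{"x":0,"y":0,"z":-0.1,"wx":0,"wy":0,"wz":0,"grip":0.45},{"x":0.06,"y":-0.02,"z":-0.18,"wx":0,"wy":0,"wz":0,"grip":0.85},{"x":0.12,"y":-0.05,"z":-0.25,"wx":0,"wy":0,"wz":0,"grip":0.85},{"x":0.2,"y":-0.1,"z":-0.32,"wx":0,"wy":0,"wz":0,"grip":0.85},{"x":0.22,"y":-0.12,"z":-0.36,"wx":0,"wy":0,"wz":0,"grip":0.85},{"x":0.22,"y":-0.12,"z":-0.36,"wx":0,"wy":0,"wz":0,"grip":0.85}]'
python3 -m inch '[{"x":0,"y":0,"z":0,"wx":0,"wy":0,"wz":0,"grip":0.85},{"x":0,"y":0,"z":0,"wx":0,"wy":0,"wz":0,"grip":0.85}]'
python3 - <<'E'
from h import *
im,K,C=shot("wrist");np.savez("w3.npz",im=im,K=K,C=C)
cv2.imwrite("pics/w3.png",cv2.resize(im[:,:,::-1],(800,600),interpolation=2))
E
```

```text
time_s: 5.73
eef_pos: [0.4015, -0.3318, 0.1948]
ee_rot: [0.002, 0.001, 1.0, -0.002]
ft_force: [0.1, -0.6, 1.0]
grip_width: 0.85
grasp_force: 0.0
time_s: 5.9
eef_pos: [0.4032, -0.3301, 0.1897]
ee_rot: [0.001, 0.001, 1.0, -0.0]
ft_force: [0.4, 0.2, -0.7]
grip_width: 0.851
grasp_force: 0.0
```

View pics/w3.png

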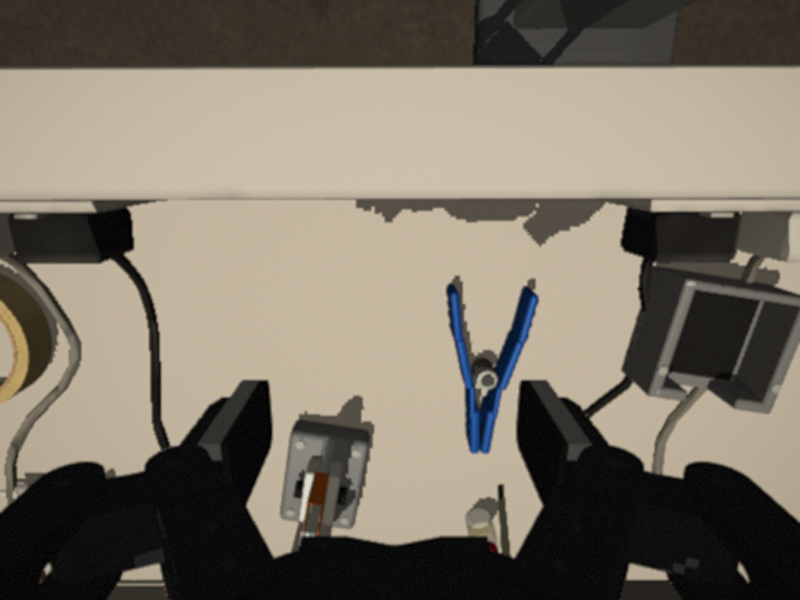

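The clip lies on the bench, hinge at (487,380), jaw tips at (480,450), handles toward the ledge. The cassette stand is at (325,475) and appears turned about -7 degrees. I'll turn the wrist half round so the camera sits on the cassette side, where it can see the edge and the jaws.

```bash
python3 -m inch '[{"x":-0.02,"y":-0.02,"z":-0.02,"wx":0,"wy":0,"wz":0.07,"grip":0.85},{"x":-0.09,"y":-0.08,"z":-0.04,"wx":0,"wy":0,"wz":0.15,"grip":0.85},{"x":-0.09,"y":-0.08,"z":-0.04,"wx":0,"wy":0,"wz":1,"grip":0.85},{"x":-0.09,"y":-0.08,"z":-0.04,"wx":0,"wy":0,"wz":1,"grip":0.85},{"x":-0.09,"y":-0.08,"z":-0.04,"wx":0,"wy":0,"wz":1,"grip":0.85},{"x":-0.09,"y":-0.08,"z":-0.04,"wx":0,"wy":0,"wz":1,"grip":0.85},{"x":-0.09,"y":-0.08,"z":-0.04,"wx":0,"wy":0,"wz":1,"grip":0.85},{"x":-0.09,"y":-0.08,"z":-0.04,"wx":0,"wy":0,"wz":1,"grip":0.85},{"x":-0.09,"y":-0.08,"z":-0.04,"wx":0,"wy":0,"wz":1,"grip":0.85},{"x":-0.09,"y":-0.08,"z":-0.04,"wx":0,"wy":0,"wz":1,"grip":0.85}]'
python3 -m inch '[{"x":0,"y":0,"z":0,"wx":0,"wy":0,"wz":1,"grip":0.85},{"x":0,"y":0,"z":0,"wx":0,"wy":0,"wz":1,"grip":0.85},{"x":0,"y":0,"z":0,"wx":0,"wy":0,"wz":1,"grip":0.85},{"x":0,"y":0,"z":0,"wx":0,"wy":0,"wz":1,"grip":0.85},{"x":0,"y":0,"z":0,"wx":0,"wy":0,"wz":1,"grip":0.85},{"x":0,"y":0,"z":0,"wx":0,"wy":0,"wz":1,"grip":0.85},{"x":0,"y":0,"z":0,"wx":0,"wy":0,"wz":1,"grip":0.85},{"x":0,"y":0,"z":0,"wx":0,"wy":0,"wz":1,"grip":0.85},{"x":0,"y":0,"z":0,"wx":0,"wy":0,"wz":1,"grip":0.85},{"x":0,"y":0,"z":0,"wx":0,"wy":0,"wz":1,"grip":0.85}]'
python3 - <<'E'
from h import *
go((.47,-.37,.22),np.radians(-7));print(read_state()["q"])
E
```

```text
time_s: 6.78
eef_pos: [0.4489, -0.3688, 0.207]
ee_rot: [-0.002, 0.581, 0.814, 0.0]
ft_force: [1.1, 0.2, 0.0]
grip_width: 0.849
grasp_force: 0.0
time_s: 7.62
eef_pos: [0.4489, -0.3688, 0.207]
ee_rot: [-0.001, 0.947, 0.32, -0.001]
ft_force: [-0.3, -0.7, -0.8]
grip_width: 0.85
grasp_force: 0.0
shift [ 0.0321  0.0274 -0.0261] turn [-0.0017  0.0009  0.4922] rows 0.5947410545910163 6.186987928869501
[-7.31738684e-01 -7.93552632e-02  1.67881455e+00  2.05362647e-04
  1.54512145e+00  1.88070121e-01]
```

```bash
python3 -m inch '[{"x":0.03,"y":0.028,"z":-0.026,"wx":0,"wy":0,"wz":0.46,"grip":0.85},{"x":0.03,"y":0.028,"z":-0.026,"wx":0,"wy":0,"wz":0.46,"grip":0.85},{"x":0.03,"y":0.028,"z":-0.026,"wx":0,"wy":0,"wz":0.46,"grip":0.85},{"x":0.03,"y":0.028,"z":-0.026,"wx":0,"wy":0,"wz":0.46,"grip":0.85},{"x":0.03,"y":0.028,"z":-0.026,"wx":0,"wy":0,"wz":0.46,"grip":0.85},{"x":0.03,"y":0.028,"z":-0.026,"wx":0,"wy":0,"wz":0.46,"grip":0.85},{"x":0.03,"y":0.028,"z":-0.026,"wx":0,"wy":0,"wz":0.46,"grip":0.85},{"x":0.03,"y":0.028,"z":-0.026,"wx":0,"wy":0,"wz":0.46,"grip":0.85},{"x":0.03,"y":0.028,"z":-0.026,"wx":0,"wy":0,"wz":0.46,"grip":0.85}]'
python3 - <<'E'
from h import *
im,K,C=shot("wrist");np.savez("w4.npz",im=im,K=K,C=C)
cv2.imwrite("pics/w4.png",cv2.resize(im[:,:,::-1],(800,600),interpolation=2))
E
```

```text
time_s: 8.37
eef_pos: [0.469, -0.3714, 0.221]
ee_rot: [-0.0, 1.0, -0.031, -0.001]
ft_force: [0.6, -0.4, 0.0]
grip_width: 0.848
grasp_force: 0.0
```

View pics/w4.png

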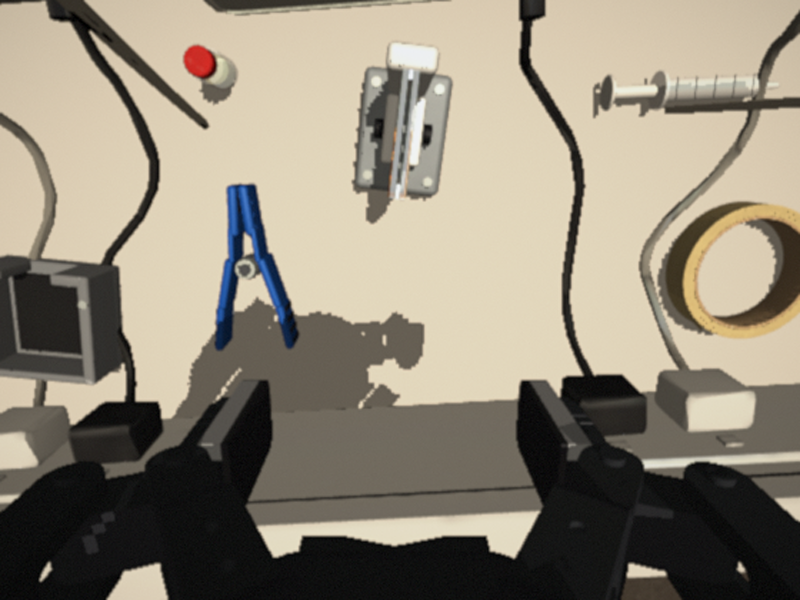

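The view shows the whole clip (hinge (247,266), tips (242,186), handle ends (222,345),(290,343)). It also shows the cassette: stand screws at (368,175), (430,183), (377,88), (440,90), and the near top end of the glass at about (398,196).

Run:
```python
from h import *
d=np.load("w4.npz");im,K,C=d["im"],d["K"],d["C"];h=hsv(im);g=cv2.cvtColor(im,cv2.COLOR_RGB2GRAY)
S=[]
for p in((368,175),(430,183),(377,88),(440,90)):
    u,v=int(p[0]*.7),int(p[1]*.7);w=g[v-6:v+7,u-6:u+7].astype(float);w=np.clip(w-np.percentile(w,75),0,None);yy,xx=np.mgrid[v-6:v+7,u-6:u+7]
    c=((xx*w).sum()/w.sum(),(yy*w).sum()/w.sum());X=onz(c,K,C,.022);S.append(X);print("screw",np.round(c,1),X.round(4))
S=np.array(S);print("centre",S.mean(0),"len",np.linalg.norm(S[2]-S[0]),np.linalg.norm(S[3]-S[1]),"wid",np.linalg.norm(S[1]-S[0]),np.linalg.norm(S[3]-S[2]))
a=(S[2]-S[0])+(S[3]-S[1]);b=(S[0]-S[1])+(S[2]-S[3]);print("heading",np.degrees(np.arctan2(a[1],a[0])),np.degrees(np.arctan2(-b[0],b[1])))
m=cv2.inRange(h,(105,120,50),(125,255,255));ys,xs=np.nonzero(m);
k=xs<230;ys,xs=ys[k],xs[k];vm=ys.min()
tip=onz((xs[ys<vm+3].mean(),vm-.5),K,C,.026);print("tip",tip)
A=onz((222*.7,347*.7),K,C,.026);B=onz((290*.7,345*.7),K,C,.026);print("ends",A,B,np.linalg.norm(A-B));print("hinge",onz((246.5*.7,266*.7),K,C,.026))
dd=tip-(A+B)/2;print("clip head",np.degrees(np.arctan2(dd[1],dd[0])),np.linalg.norm(dd))
for p in((398,197),(408,72)): print("glass top",onz(np.array(p)*.7,K,C,.112).round(4))
o,dr=ray((397*.7,199*.7),K,C)
cv2.imwrite("pics/w4c.png",cv2.resize(im[20:160,235:330,::-1],None,fx=4,fy=4,interpolation=2))
```

```text
screw [256.7 121.9] [ 0.5308 -0.3567  0.022 ]
screw [299.7 127.2] [ 0.5233 -0.3972  0.022 ]
screw [263.  57.] [ 0.5869 -0.3668  0.022 ]
screw [307.3  61.9] [ 0.5803 -0.4065  0.022 ]
centre [ 0.55533588 -0.38181435  0.022     ] len 0.05695928257739076 0.05768135028777143 wid 0.041092957316616274 0.04025762809473514
heading -9.774432108130219 -9.996411383642497
tip [ 0.5291905  -0.27411485  0.026     ]
ends [ 0.4170894  -0.24338796  0.026     ] [ 0.41553324 -0.29253367  0.026     ] 0.0491703437919905
hinge [ 0.47505893 -0.26962231  0.026     ]
clip head -3.120608078906297 0.11304681628184252
glass top [ 0.5211 -0.3762  0.112 ]
glass top [ 0.5775 -0.3843  0.112 ]
```

View pics/w4c.png

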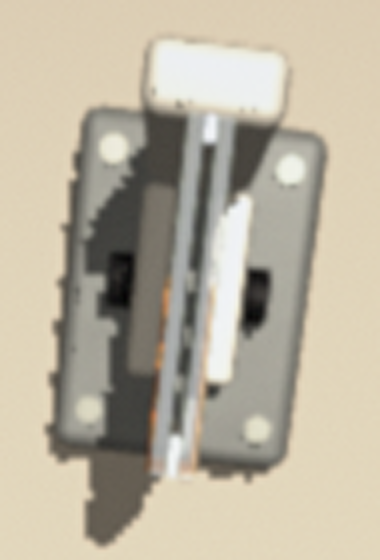

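The crop shows the glass running from the near end (172,470) to the post (210,115), midway between the screws and parallel to the stand. Cross-check with the opposite-side view w3.

Run:
```python
from h import *
def clip(f,near):
    d=np.load(f);im,K,C=d["im"],d["K"],d["C"];h=hsv(im)
    m=cv2.inRange(h,(105,120,50),(125,255,255))
    k,l,st,c=cv2.connectedComponentsWithStats(cv2.dilate(m,np.ones((5,5))));j=1+np.argmax(st[1:,4]);m[l!=j]=0
    ys,xs=np.nonzero(m);P=np.array([onz((x,y),K,C,.026) for x,y in zip(xs,ys)])
    x0=P[:,0].max();ends=P[P[:,0]<P[:,0].min()+.006]
    tip=P[P[:,0]>x0-.004].mean(0);tip[0]=x0
    q=P[(P[:,0]>.485)];
    fx=[];
    for a in np.arange(.49,x0-.003,.003):
        s=P[(P[:,0]>=a)&(P[:,0]<a+.003)];fx.append((a+.0015,(s[:,1].min()+s[:,1].max())/2,np.ptp(s[:,1])))
    fx=np.array(fx);hd=np.polyfit(fx[:,0],fx[:,1],1)
    r=[]
    for a in np.arange(.42,.455,.005):
        s=P[(P[:,0]>=a)&(P[:,0]<a+.003)];r.append((round(a,3),round((s[:,1].min()+s[:,1].max())/2,4),round(np.ptp(s[:,1]),4)))
    print(f,"tip",tip.round(4),"rear",P[:,0].min().round(4),"jaw heading",np.degrees(np.arctan(hd[0])).round(1),"y@.475",np.polyval(hd,.475).round(4));print(r)
    return im,K,C
im,K,C=clip("w3.npz",1);clip("w4.npz",1)
print("hinge w3",onz((487*.7,380*.7),K,C,.026))
g=cv2.cvtColor(im,cv2.COLOR_RGB2GRAY)
for p in((303,441),(358,450),(289,513),(346,521)):
    u,v=int(p[0]*.7),int(p[1]*.7);w=g[v-6:v+7,u-6:u+7].astype(float);w=np.clip(w-np.percentile(w,75),0,None);yy,xx=np.mgrid[v-6:v+7,u-6:u+7]
    c=((xx*w).sum()/w.sum(),(yy*w).sum()/w.sum());print(np.array(c)/.7,onz(c,K,C,.022).round(4))
```

```text
w3.npz tip [ 0.5285 -0.2708  0.026 ] rear 0.4123 jaw heading -1.3 y@.475 -0.2701
[(np.float64(0.42), np.float64(-0.2667), np.float64(0.0547)), (np.float64(0.425), np.float64(-0.2673), np.float64(0.0532)), (np.float64(0.43), np.float64(-0.2675), np.float64(0.0507)), (np.float64(0.435), np.float64(-0.2678), np.float64(0.0499)), (np.float64(0.44), np.float64(-0.2676), np.float64(0.0482)), (np.float64(0.445), np.float64(-0.2673), np.float64(0.0447)), (np.float64(0.45), np.float64(-0.2679), np.float64(0.0412)), (np.float64(0.455), np.float64(-0.2681), np.float64(0.0386))]
w4.npz tip [ 0.5291 -0.2732  0.026 ] rear 0.4149 jaw heading -2.6 y@.475 -0.271
[(np.float64(0.42), np.float64(-0.2664), np.float64(0.054)), (np.float64(0.425), np.float64(-0.2671), np.float64(0.0516)), (np.float64(0.43), np.float64(-0.2676), np.float64(0.0513)), (np.float64(0.435), np.float64(-0.2675), np.float64(0.0493)), (np.float64(0.44), np.float64(-0.2697), np.float64(0.052)), (np.float64(0.445), np.float64(-0.2694), np.float64(0.0478)), (np.float64(0.45), np.float64(-0.2705), np.float64(0.0465)), (np.float64(0.455), np.float64(-0.2703), np.float64(0.0444))]
hinge w3 [ 0.47432823 -0.26784594  0.026     ]
[298.81219904 444.8403781 ] [ 0.5255 -0.397   0.022 ]
[355.75300039 453.66627952] [ 0.5327 -0.3571  0.022 ]
[286.14924182 518.85075818] [ 0.5874 -0.4098  0.022 ]
[346.32423756 525.42536116] [ 0.5932 -0.3656  0.022 ]
```

Run:
```python
from h import *
go((.424,-.2675,.06),np.radians(-2.3));go((.424,-.2675,.003),np.radians(-2.3))
```

```text
shift [-0.1025 -0.2017  0.3229] turn [-0.0004  0.0005 -0.0148] rows 4.7272640483213575 0.18601596842615412
shift [-0.1024 -0.2016  0.4369] turn [-0.0004  0.0005 -0.0148] rows 5.898501441703851 0.18601596842615412
```

```bash
python3 -m inch '[{"x":-0.03,"y":-0.06,"z":0.05,"wx":0,"wy":0,"wz":-0.015,"grip":0.85},{"x":-0.06,"y":-0.12,"z":0.1,"wx":0,"wy":0,"wz":-0.015,"grip":0.85},{"x":-0.09,"y":-0.18,"z":0.15,"wx":0,"wy":0,"wz":-0.015,"grip":0.85},{"x":-0.102,"y":-0.202,"z":0.21,"wx":0,"wy":0,"wz":-0.015,"grip":0.85},{"x":-0.102,"y":-0.202,"z":0.28,"wx":0,"wy":0,"wz":-0.015,"grip":0.85},{"x":-0.102,"y":-0.202,"z":0.323,"wx":0,"wy":0,"wz":-0.015,"grip":0.85},{"x":-0.102,"y":-0.202,"z":0.323,"wx":0,"wy":0,"wz":-0.015,"grip":0.85},{"x":-0.102,"y":-0.202,"z":0.323,"wx":0,"wy":0,"wz":-0.015,"grip":0.85}]'
python3 - <<'E'
from h import *
im,K,C=shot("wrist");np.savez("w5.npz",im=im,K=K,C=C)
cv2.imwrite("pics/w5.png",cv2.resize(im[:,:,::-1],(700,525)))
go((.424,-.2675,.003),np.radians(-2.3))
E
```

```text
time_s: 9.08
eef_pos: [0.4243, -0.2675, 0.0604]
ee_rot: [-0.0, 1.0, -0.021, -0.001]
ft_force: [-0.3, 0.2, 1.0]
grip_width: 0.85
grasp_force: 0.0
shift [-0.0019 -0.0011  0.1175] turn [ 0.0002 -0.0003 -0.0014] rows 1.4095146080248324 0.017952030029634497
```

View pics/w5.png

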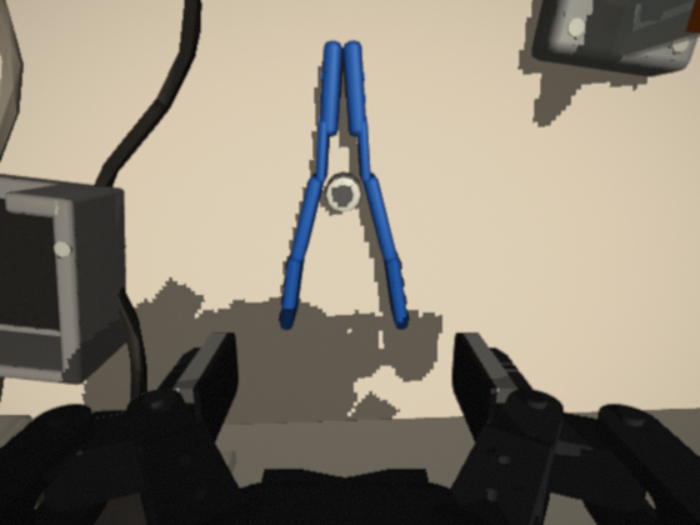

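The clip lies squarely between the fingers: axis at u≈343, pads at 237 and 455. Descend over the handles and squeeze.

```bash
python3 -m inch '[{"x":-0.001,"y":-0.001,"z":0.05,"wx":0,"wy":0,"wz":0,"grip":0.85},{"x":-0.001,"y":-0.001,"z":0.095,"wx":0,"wy":0,"wz":0,"grip":0.85},{"x":-0.001,"y":-0.001,"z":0.115,"wx":0,"wy":0,"wz":0,"grip":0.85},{"x":-0.001,"y":-0.001,"z":0.115,"wx":0,"wy":0,"wz":0,"grip":0.75},{"x":-0.001,"y":-0.001,"z":0.115,"wx":0,"wy":0,"wz":0,"grip":0.65},{"x":-0.001,"y":-0.001,"z":0.115,"wx":0,"wy":0,"wz":0,"grip":0.55},{"x":-0.001,"y":-0.001,"z":0.115,"wx":0,"wy":0,"wz":0,"grip":0.3},{"x":-0.001,"y":-0.001,"z":0.115,"wx":0,"wy":0,"wz":0,"grip":0.3},{"x":-0.001,"y":-0.001,"z":0.115,"wx":0,"wy":0,"wz":0,"grip":0.3},{"x":-0.001,"y":-0.001,"z":0.115,"wx":0,"wy":0,"wz":0,"grip":0.3}]' 45
python3 - <<'E'
from h import *
im,K,C=shot("wrist");np.savez("w6.npz",im=im,K=K,C=C)
cv2.imwrite("pics/w6.png",cv2.resize(im[:,:,::-1],(700,525)))
E
```

```text
time_s: 9.97
eef_pos: [0.4254, -0.2683, 0.0063]
ee_rot: [0.001, 1.0, -0.022, 0.002]
ft_force: [-2.8, 1.6, 13.1]
grip_width: 0.43
grasp_force: 44.6
```

```bash
python3 -m inch '[{"x":0,"y":0,"z":-0.02,"wx":0,"wy":0,"wz":0,"grip":0.3},{"x":0,"y":0,"z":-0.08,"wx":0,"wy":0,"wz":0,"grip":0.3},{"x":0,"y":0,"z":-0.13,"wx":0,"wy":0,"wz":0,"grip":0.3},{"x":0,"y":0,"z":-0.13,"wx":0,"wy":0,"wz":0,"grip":0.3},{"x":0,"y":0,"z":-0.13,"wx":0,"wy":0,"wz":0,"grip":0.3}]'
python3 - <<'E'
from h import *
def meas(im,K,C,T,zc):
    h=hsv(im);Ti=np.linalg.inv(T)
    tc=lambda uv:(Ti@np.append(onz(uv,K,C,zc),1))[:3]
    m=cv2.inRange(h,(105,120,50),(125,255,255));ys,xs=np.nonzero(m);P=np.array([tc(p) for p in zip(xs,ys)])
    k=(abs(P[:,1])<.04)&(P[:,0]<.125);P=P[k];x0=P[:,0].max()
    print("tip x",x0)
    for a in np.arange(-.01,x0,.012):
        s=P[abs(P[:,0]-a)<.001][:,1]
        if len(s)>1:
            s=np.sort(s);g=np.argmax(np.diff(s));print(round(a,3),"out",s[0].round(4),s[-1].round(4),"in",s[g].round(4),s[g+1].round(4),"mid",((s[0]+s[-1])/2).round(4))
    p=proj((T@np.array([.05,0,0,1]))[:3]*[1,1,0]+[0,0,zc],K,C);u,v=int(p[0]),int(p[1])
    g=cv2.cvtColor(im,cv2.COLOR_RGB2GRAY)[v-35:v+36,u-35:u+36];c=cv2.HoughCircles(g,cv2.HOUGH_GRADIENT,1,60,param1=80,param2=10,minRadius=8,maxRadius=26)
    print("hinge",c, None if c is None else tc(c[0,0,:2]+[u-35,v-35]))
d=np.load("w6.npz");C=d["C"];Tc=np.array(camera_info("wrist")["T_tool_cam"]);meas(d["im"],d["K"],C,C@np.linalg.inv(Tc),.026)
im,K,C=shot("wrist");np.savez("w7.npz",im=im,K=K,C=C);T=C@np.linalg.inv(Tc);print(T[:3,3]);meas(im,K,C,T,T[2,3]+.02)
E
```

```text
time_s: 10.43
eef_pos: [0.425, -0.268, 0.0711]
ee_rot: [0.001, 1.0, -0.022, 0.002]
ft_force: [0.1, -0.0, -1.5]
grip_width: 0.43
grasp_force: 45.4
tip x 0.10411124850867892
-0.01 out -0.0181 0.0175 in -0.0145 0.0138 mid -0.0003
0.002 out -0.0185 0.0179 in -0.0133 0.0127 mid -0.0003
0.014 out -0.0189 0.0182 in -0.0119 0.0124 mid -0.0003
0.026 out -0.018 0.017 in -0.0123 0.011 mid -0.0005
0.038 out -0.0169 0.0155 in -0.0106 0.01 mid -0.0007
0.05 out -0.0157 0.0144 in -0.0096 0.0086 mid -0.0007
0.062 out -0.0129 0.0112 in -0.0083 0.0074 mid -0.0008
0.074 out -0.0142 0.0123 in -0.0078 0.0061 mid -0.001
0.086 out -0.0154 0.0132 in -0.0079 0.006 mid -0.0011
0.098 out -0.0157 0.0135 in -0.0093 0.0071 mid -0.0011
hinge [[[33.5 28.5 18.5]]] [ 0.05251847 -0.00084377 -0.01951114]
[ 0.42503124 -0.26796799  0.0711304 ]
tip x 0.10403776277168081
-0.01 out -0.0181 0.0166 in -0.0144 0.0154 mid -0.0007
0.002 out -0.0185 0.0178 in -0.0121 0.0115 mid -0.0003
0.014 out -0.0188 0.0182 in -0.0119 0.0112 mid -0.0003
0.026 out -0.018 0.017 in -0.012 0.0113 mid -0.0005
0.038 out -0.0168 0.0155 in -0.0106 0.0096 mid -0.0007
0.05 out -0.0157 0.0144 in -0.0092 0.0082 mid -0.0007
0.062 out -0.0128 0.0112 in -0.0083 0.007 mid -0.0008
0.074 out -0.0139 0.0122 in -0.0071 0.0058 mid -0.0008
0.086 out -0.0148 0.0132 in -0.0075 0.0059 mid -0.0008
0.098 out -0.0156 0.0138 in -0.0089 0.0074 mid -0.0009
hinge [[[33.5 26.5 21. ]]] [ 0.05326792 -0.00048747 -0.01979983]
```

Run:
```python
from h import *
go((.405,-.3564,.0683),np.radians(-9.9));go((.4086,-.357,.0683),np.radians(-9.9))
```

```text
shift [-0.0311  0.1792  0.0026] turn [ 0.0007 -0.0012  0.0825] rows 2.1814365822110093 1.0366195435705419
shift [-0.0238  0.1801  0.0026] turn [ 0.0007 -0.0012  0.0825] rows 2.1788297319481993 1.0366195435705419
```

```bash
python3 -m inch '[{"x":-0.03,"y":0,"z":0.003,"wx":0,"wy":0,"wz":0,"grip":0.3},{"x":-0.04,"y":0.06,"z":0.003,"wx":0,"wy":0,"wz":0.02,"grip":0.3},{"x":-0.04,"y":0.12,"z":0.003,"wx":0,"wy":0,"wz":0.05,"grip":0.3},{"x":-0.035,"y":0.16,"z":0.003,"wx":0,"wy":0,"wz":0.083,"grip":0.3},{"x":-0.031,"y":0.179,"z":0.003,"wx":0,"wy":0,"wz":0.083,"grip":0.3},{"x":-0.031,"y":0.179,"z":0.003,"wx":0,"wy":0,"wz":0.083,"grip":0.3},{"x":-0.031,"y":0.179,"z":0.003,"wx":0,"wy":0,"wz":0.083,"grip":0.3}]'
python3 - <<'E'
from h import *
im,K,C=shot("wrist");np.savez("w8.npz",im=im,K=K,C=C)
cv2.imwrite("pics/w8.png",cv2.resize(im[:,:,::-1],(800,600),interpolation=2))
go((.4648,-.3669,.0683),np.radians(-9.9))
E
```

```text
time_s: 11.07
eef_pos: [0.4044, -0.3555, 0.0659]
ee_rot: [-0.001, 0.996, -0.086, -0.001]
ft_force: [0.1, 0.4, -0.7]
grip_width: 0.426
grasp_force: 45.5
shift [ 0.1229  0.0026 -0.0047] turn [-0.0006  0.0006  0.0003] rows 1.4749271925177976 0.011344072408098458
```

View pics/w8.png

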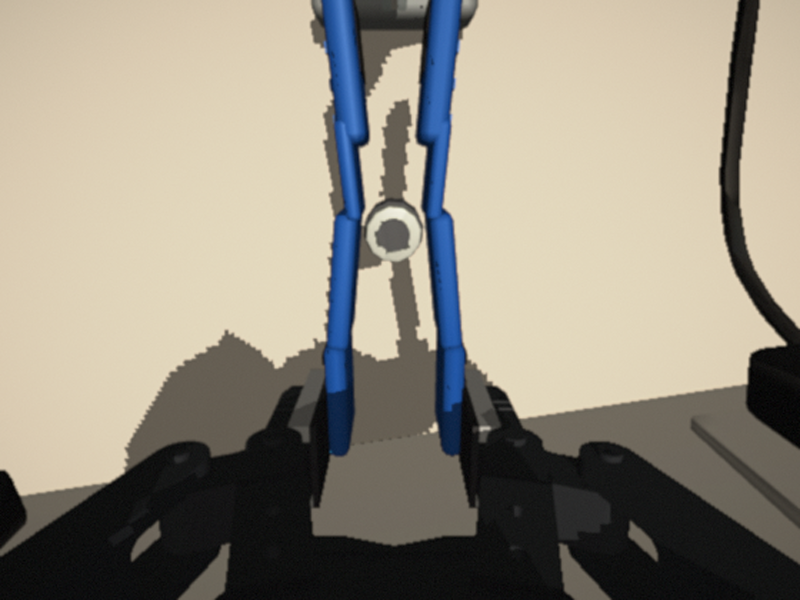

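The clip is held wide open and symmetric (hinge (393,230), jaws at u≈345 and 440), with the stand just coming in at the top. I'll start the insertion in small steps.

```bash
python3 -m inch '[{"x":0,"y":0.002,"z":-0.004,"wx":0,"wy":0,"wz":0,"grip":0.3},{"x":0.012,"y":0.002,"z":-0.004,"wx":0,"wy":0,"wz":0,"grip":0.3},{"x":0.024,"y":0.002,"z":-0.004,"wx":0,"wy":0,"wz":0,"grip":0.3},{"x":0.036,"y":0.002,"z":-0.004,"wx":0,"wy":0,"wz":0,"grip":0.3},{"x":0.048,"y":0.002,"z":-0.004,"wx":0,"wy":0,"wz":0,"grip":0.3},{"x":0.06,"y":0.002,"z":-0.004,"wx":0,"wy":0,"wz":0,"grip":0.3},{"x":0.07,"y":0.002,"z":-0.004,"wx":0,"wy":0,"wz":0,"grip":0.3},{"x":0.07,"y":0.002,"z":-0.004,"wx":0,"wy":0,"wz":0,"grip":0.3},{"x":0.07,"y":0.002,"z":-0.004,"wx":0,"wy":0,"wz":0,"grip":0.3}]'
python3 - <<'E'
from h import *
im,K,C=shot("wrist");np.savez("w9.npz",im=im,K=K,C=C)
cv2.imwrite("pics/w9.png",im[:200,180:380,::-1])
T=pose();Ti=np.linalg.inv(T)
h=hsv(im);m=cv2.inRange(h,(3,90,70),(16,255,255));ys,xs=np.nonzero(m)
k=(xs>200)&(xs<360)&(ys<200);xs,ys=xs[k],ys[k];print("orange",len(xs), xs.min() if len(xs) else 0,xs.max() if len(xs) else 0,ys.max() if len(xs) else 0)
for y in range(0,100,12):
    b=cv2.inRange(h[y:y+1],(105,100,40),(125,255,255))[0];q=np.nonzero(b[150:400])[0]+150
    if len(q): g=np.argmax(np.diff(q));print(y,q[0],q[g],q[g+1],q[-1],im[y,q[g]+2:q[g+1]-1:3].mean(1).astype(int).tolist())
print("expected edge px z=.112/.088",proj((.521,-.376,.112),K,C),proj((.521,-.376,.088),K,C),"axis",proj((T@[.05,-.0007,-.02,1])[:3],K,C))
go((.4648,-.3669,.0683),np.radians(-9.9))
E
```

```text
time_s: 11.87
eef_pos: [0.4391, -0.3629, 0.0683]
ee_rot: [-0.0, 0.996, -0.087, -0.0]
ft_force: [0.1, -0.3, -0.5]
grip_width: 0.425
grasp_force: 45.5
orange 327 257 286 82
0 225 246 302 322 [59, 109, 117, 197, 153, 167, 92, 73, 85, 172, 163, 166, 167, 229, 236, 237, 234, 148]
12 227 248 301 321 [36, 108, 169, 158, 171, 136, 74, 65, 88, 165, 164, 164, 218, 238, 237, 236, 36]
24 228 248 299 320 [14, 99, 166, 155, 172, 138, 74, 65, 89, 166, 167, 166, 219, 239, 238, 207]
36 229 249 298 319 [12, 103, 168, 157, 175, 205, 239, 241, 151, 169, 169, 172, 240, 240, 238, 35]
48 231 251 297 317 [10, 159, 170, 164, 153, 240, 241, 179, 173, 169, 166, 101, 66, 66, 15]
60 231 253 294 317 [101, 167, 159, 163, 234, 241, 236, 206, 174, 163, 139, 62, 65]
72 234 255 294 314 [61, 59, 70, 69, 69, 68, 120, 111, 111, 139, 66, 62]
84 233 257 292 315 [62, 60, 65, 66, 68, 67, 66, 65, 60, 60, 60]
96 235 257 292 314 [83, 93, 92, 93, 92, 92, 92, 91, 91, 92, 89]
expected edge px z=.112/.088 [272.42801037  61.75447769] [273.03332772  71.62958701] axis [275.06425892 171.19479075]
shift [ 0.0524 -0.0012  0.0002] turn [-0.0001  0.0002 -0.0005] rows 0.6284804723013925 0.006811427616030931
```

Jaws straddle the glass, centred within 0.5 mm, and the edge appears where predicted. Continue inward.

```bash
python3 -m inch '[{"x":0.01,"y":-0.001,"z":0,"wx":0,"wy":0,"wz":0,"grip":0.3},{"x":0.02,"y":-0.001,"z":0,"wx":0,"wy":0,"wz":0,"grip":0.3},{"x":0.03,"y":-0.001,"z":0,"wx":0,"wy":0,"wz":0,"grip":0.3},{"x":0.038,"y":-0.001,"z":0,"wx":0,"wy":0,"wz":0,"grip":0.3},{"x":0.044,"y":-0.001,"z":0,"wx":0,"wy":0,"wz":0,"grip":0.3},{"x":0.044,"y":-0.001,"z":0,"wx":0,"wy":0,"wz":0,"grip":0.3},{"x":0.044,"y":-0.001,"z":0,"wx":0,"wy":0,"wz":0,"grip":0.3}]'
python3 - <<'E'
from h import *
im,K,C=shot("wrist");np.savez("w10.npz",im=im,K=K,C=C)
h=hsv(im)
print("hinge px",proj((pose()@[.0505,-.0007,-.02,1])[:3],K,C))
m=cv2.inRange(h,(3,90,70),(16,255,255));ys,xs=np.nonzero(m);k=(xs>200)&(xs<360)&(ys<230);print("orange",xs[k].min(),xs[k].max(),ys[k].max())
print([(v,im[v,264:284:4].mean(1).astype(int).tolist()) for v in range(118,176,4)])
E
```

```text
time_s: 12.5
eef_pos: [0.4608, -0.3663, 0.0685]
ee_rot: [-0.0, 0.996, -0.087, -0.0]
ft_force: [0.0, -0.3, -1.1]
grip_width: 0.425
grasp_force: 45.5
hinge px [274.90289833 169.53670242]
orange 277 287 142
[(118, [169, 107, 79, 116, 170]), (122, [168, 181, 240, 170, 170]), (126, [168, 172, 242, 178, 170]), (130, [166, 168, 242, 175, 168]), (134, [166, 168, 241, 175, 166]), (138, [162, 166, 242, 175, 170]), (142, [166, 170, 241, 193, 196]), (146, [155, 170, 242, 220, 229]), (150, [86, 88, 88, 147, 230]), (154, [87, 81, 43, 57, 133]), (158, [84, 60, 81, 91, 90]), (162, [89, 91, 90, 91, 89]), (166, [88, 91, 89, 91, 89]), (170, [92, 91, 90, 90, 89]), (174, [197, 152, 94, 91, 123])]
```

```bash
python3 -m inch '[{"x":0.002,"y":0,"z":0,"wx":0,"wy":0,"wz":0,"grip":0.3},{"x":0.004,"y":0,"z":0,"wx":0,"wy":0,"wz":0,"grip":0.3},{"x":0.006,"y":0,"z":0,"wx":0,"wy":0,"wz":0,"grip":0.3},{"x":0.006,"y":0,"z":0,"wx":0,"wy":0,"wz":0,"grip":0.3}]'; python3 -m inch '[{"x":0.002,"y":0,"z":0,"wx":0,"wy":0,"wz":0,"grip":0.3},{"x":0.002,"y":0,"z":0,"wx":0,"wy":0,"wz":0,"grip":0.3}]'
```

```text
time_s: 12.88
eef_pos: [0.4619, -0.3665, 0.0682]
ee_rot: [-0.001, 0.996, -0.087, -0.002]
ft_force: [-18.4, 5.4, 5.6]
grip_width: 0.427
grasp_force: 47.1
time_s: 13.05
eef_pos: [0.462, -0.3665, 0.068]
ee_rot: [-0.001, 0.996, -0.087, -0.003]
ft_force: [-26.3, 6.7, 10.2]
grip_width: 0.429
grasp_force: 48.0
```

```bash
python3 - <<'E'
from h import *
d=np.load("w10.npz");K,C=d["K"],d["C"];T=C@np.linalg.inv(np.array(camera_info("wrist")["T_tool_cam"]));Ti=np.linalg.inv(T)
print("edge in tool at w10",Ti@np.append(onz((273,149),K,C,.112),1))
E
python3 -m inch '[{"x":-0.002,"y":0,"z":0,"wx":0,"wy":0,"wz":0,"grip":0.3},{"x":-0.003,"y":0,"z":0,"wx":0,"wy":0,"wz":0,"grip":0.44},{"x":-0.003,"y":0,"z":0,"wx":0,"wy":0,"wz":0,"grip":0.46},{"x":-0.003,"y":0,"z":0,"wx":0,"wy":0,"wz":0,"grip":0.48},{"x":-0.003,"y":0,"z":0,"wx":0,"wy":0,"wz":0,"grip":0.5},{"x":-0.003,"y":0,"z":0,"wx":0,"wy":0,"wz":0,"grip":0.52}]'
```

```text
edge in tool at w10 [ 0.05995505 -0.0011876  -0.04355629  1.        ]
time_s: 13.55
eef_pos: [0.4629, -0.3667, 0.0684]
ee_rot: [-0.0, 0.996, -0.087, -0.0]
ft_force: [-4.8, 0.7, -1.4]
grip_width: 0.52
grasp_force: 10.7
```

```bash
python3 -m inch '[{"x":0,"y":0,"z":0,"wx":0,"wy":0,"wz":0,"grip":0.54},{"x":0,"y":0,"z":0,"wx":0,"wy":0,"wz":0,"grip":0.56},{"x":0,"y":0,"z":0,"wx":0,"wy":0,"wz":0,"grip":0.58},{"x":0,"y":0,"z":0,"wx":0,"wy":0,"wz":0,"grip":0.61},{"x":0,"y":0,"z":0,"wx":0,"wy":0,"wz":0,"grip":0.65},{"x":0,"y":0,"z":0,"wx":0,"wy":0,"wz":0,"grip":0.65}]'
python3 - <<'E'
from h import *
im,K,C=shot("wrist");np.savez("w11.npz",im=im,K=K,C=C)
T=pose();Ti=np.linalg.inv(T);h=hsv(im)
tc=lambda uv:(Ti@np.append(onz(uv,K,C,.088),1))[:3]
m=cv2.inRange(h,(105,120,50),(125,255,255));ys,xs=np.nonzero(m);P=np.array([tc(p) for p in zip(xs,ys)])
for a in np.arange(-.01,.11,.012):
    s=np.sort(P[abs(P[:,0]-a)<.001][:,1])
    if len(s)>1: g=np.argmax(np.diff(s));print(round(a,3),"out",s[[0,-1]].round(4),"in",s[[g,g+1]].round(4),"mid",((s[0]+s[-1])/2).round(4))
u,v=proj((T@[.0515,-.0007,-.02,1])[:3],K,C).astype(int);g=cv2.cvtColor(im,cv2.COLOR_RGB2GRAY)[v-35:v+36,u-35:u+36];c=cv2.HoughCircles(g,cv2.HOUGH_GRADIENT,1,60,param1=80,param2=10,minRadius=12,maxRadius=26);print("hinge",c,None if c is None else tc(c[0,0,:2]+[u-35,v-35]))
print([(y,im[y,264:284:4].mean(1).astype(int).tolist()) for y in range(138,166,3)])
E
```

```text
time_s: 14.05
eef_pos: [0.4633, -0.3669, 0.0688]
ee_rot: [0.0, 0.996, -0.087, 0.0]
ft_force: [0.1, -0.7, 0.6]
grip_width: 0.655
grasp_force: 0.0
-0.01 out [-0.0258  0.022 ] in [-0.021   0.0179] mid -0.0019
0.002 out [-0.0253  0.0215] in [-0.0197  0.0159] mid -0.0019
0.014 out [-0.0239  0.0206] in [-0.0169  0.0136] mid -0.0017
0.026 out [-0.0215  0.0182] in [-0.0158  0.0125] mid -0.0016
0.038 out [-0.0191  0.0159] in [-0.0128  0.01  ] mid -0.0016
0.05 out [-0.0168  0.0137] in [-0.0103  0.0076] mid -0.0015
0.062 out [-0.0132  0.0095] in [-0.009   0.0053] mid -0.0019
0.074 out [-0.0129  0.0096] in [-0.0074  0.0038] mid -0.0016
0.086 out [-0.0132  0.01  ] in [-0.0072  0.0037] mid -0.0016
0.098 out [-0.0122  0.0087] in [-0.007   0.0032] mid -0.0017
hinge [[[35.5 31.5 24.3]]] [ 0.05278234 -0.00082635 -0.01921243]
[(138, [162, 229, 239, 139, 162]), (141, [174, 210, 240, 152, 178]), (144, [158, 199, 240, 139, 166]), (147, [161, 199, 239, 141, 164]), (150, [167, 201, 239, 177, 197]), (153, [179, 206, 240, 218, 236]), (156, [152, 179, 223, 211, 219]), (159, [86, 49, 39, 136, 216]), (162, [50, 36, 38, 50, 109]), (165, [40, 60, 81, 85, 89])]
```

The clip bites by its own spring: handles about 48 mm apart, grip force 0, force 0. Open and withdraw upward.

```bash
python3 -m inch '[{"x":0,"y":0.002,"z":0,"wx":0,"wy":0,"wz":0,"grip":0.8},{"x":0,"y":0.002,"z":0,"wx":0,"wy":0,"wz":0,"grip":0.9},{"x":0,"y":0.002,"z":-0.02,"wx":0,"wy":0,"wz":0,"grip":0.9},{"x":0,"y":0.002,"z":-0.06,"wx":0,"wy":0,"wz":0,"grip":0.9},{"x":0,"y":0.002,"z":-0.12,"wx":0,"wy":0,"wz":0,"grip":0.9},{"x":0,"y":0.002,"z":-0.18,"wx":0,"wy":0,"wz":0,"grip":0.9},{"x":0,"y":0.002,"z":-0.26,"wx":0,"wy":0,"wz":0,"grip":0.9},{"x":0,"y":0.002,"z":-0.3,"wx":0,"wy":0,"wz":0,"grip":0.9},{"x":0,"y":0.002,"z":-0.3,"wx":0,"wy":0,"wz":0,"grip":0.9},{"x":0,"y":0.002,"z":-0.3,"wx":0,"wy":0,"wz":0,"grip":0.9}]'
python3 - <<'E'
from h import *
im,K,C=shot("wrist")
h=hsv(im);m=cv2.inRange(h,(105,120,50),(125,255,255));ys,xs=np.nonzero(m)
hin=np.array([.521,-.376])-.007*np.array([.985,-.172])
P=np.array([onz(p,K,C,.088) for p in zip(xs,ys)]);d=P[:,:2]-hin;ax=np.array([.985,-.172]);u=d@ax;w=d@[.172,.985]
k=(abs(w)<.04)&(abs(u)<.08);u,w=u[k],w[k];print("extent along",u.min(),u.max(),"across",w.min(),w.max())
for a in(-.055,-.04,-.02,.02,.04,.05):
    s=w[abs(u-a)<.0015];print(a,s.min().round(4),s.max().round(4)) if len(s) else 0
s,Ks,Cs=shot("scene");x=cv2.resize(s[195:275,285:385,::-1],None,fx=4,fy=4,interpolation=2);y=cv2.resize(im[:,:,::-1],None,fx=.7,fy=.76)[:320];o=np.zeros((320,800,3),np.uint8);o[:,:400]=x;o[:,400:400+min(400,y.shape[1])]=y[:,:400];cv2.imwrite("pics/fin.png",o)
hs=hsv(s);m=cv2.inRange(hs,(105,100,40),(125,255,255));yy,xx=np.nonzero(m[195:275,285:385]);print("scene blue",xx.mean()+285,yy.mean()+195,"exp",[proj((hin[0]+t*.985,hin[1]-t*.172,z),Ks,Cs).round(1).tolist() for t in(-.06,0,.056) for z in(.062,.088)])
print(xx.min()+285,xx.max()+285,yy.min()+195,yy.max()+195)
E
```

```text
time_s: 14.93
eef_pos: [0.4633, -0.368, 0.2206]
ee_rot: [0.001, 0.996, -0.087, 0.001]
ft_force: [-0.2, -0.5, -0.3]
grip_width: 0.903
grasp_force: 0.0
extent along -0.0614314288118894 0.05417522939813223 across -0.022640675143341147 0.0248404018368933
-0.055 -0.0226 0.0248
-0.04 -0.0215 0.0228
-0.02 -0.0172 0.0191
0.02 -0.0098 0.0114
0.04 -0.0104 0.0118
0.05 -0.0096 0.011Traceback (most recent call last):
  File "<stdin>", line 9, in <module>
ValueError: could not broadcast input array from shape (319,392,3) into shape (320,392,3)
```

Run:
```python
from h import *
hin=np.array([.521,-.376])-.007*np.array([.985,-.172])
s,Ks,Cs=shot("scene");m=cv2.inRange(hsv(s),(105,100,40),(125,255,255));yy,xx=np.nonzero(m[190:275,270:385]);xx+=270;yy+=190
print("blue",len(xx),xx.min(),xx.max(),yy.min(),yy.max())
for x in range(xx.min(),xx.max()+1,3): print(x,yy[xx==x].min() if (xx==x).any() else 0,yy[xx==x].max() if (xx==x).any() else 0,end="; ")
R=np.array([.985,-.172]);N=np.array([-.172,-.985])
print([(t,z,proj((*(hin+t*R+n*N),z),Ks,Cs).round(1).tolist()) for t,n in((-.063,.024),(-.03,.02),(.056,.011)) for z in(.062,.088)])
```

```text
blue 375 300 342 230 252
300 238 243; 303 237 242; 306 236 241; 309 235 252; 312 235 251; 315 234 249; 318 233 249; 321 233 248; 324 238 245; 327 236 243; 330 235 241; 333 234 240; 336 232 239; 339 231 238; 342 231 233; [(-0.063, 0.062, [307.3, 256.3]), (-0.063, 0.088, [307.7, 248.8]), (-0.03, 0.062, [317.2, 251.0]), (-0.03, 0.088, [317.7, 243.4]), (0.056, 0.062, [342.0, 237.8]), (0.056, 0.088, [342.8, 230.4])]
```

Run:
```python
from h import *
hin=np.array([.521,-.376])-.007*np.array([.985,-.172])
s,Ks,Cs=shot("scene");R=np.array([.985,-.172]);N=np.array([-.172,-.985])
b=s[...,2].astype(int)-s[...,0]
for nm,n0,n1 in(("far",-.0245,-.0195),("near",.0225,.0185)):
  for t,n in((-.058,n0),(-.045,(n0+n1)/2),(-.032,n1)):
    lo=proj((*(hin+t*R+n*N),.062),Ks,Cs);hi=proj((*(hin+t*R+n*N),.088),Ks,Cs);u=int(round(lo[0]))
    print(nm,t,u,"exp",hi[1].round(1),lo[1].round(1),"b-r",int(hi[1])-5,b[int(hi[1])-5:int(lo[1])+5,u].tolist())
for t in(.03,.04,.05):
    n=.0105;lo=proj((*(hin+t*R+n*N),.062),Ks,Cs);hi=proj((*(hin+t*R+n*N),.088),Ks,Cs);u=int(round(lo[0]));print("jaw",t,u,hi[1].round(1),lo[1].round(1),int(hi[1])-5,b[int(hi[1])-5:int(lo[1])+5,u].tolist())
```

```text
far -0.058 299 exp 237.2 244.7 b-r 232 [-20, -20, -20, -21, -15, 2, 7, 2, 2, 6, 7, 7, -6, -19, -23, -20, -20]
far -0.045 303 exp 236.1 243.5 b-r 231 [-21, -20, -21, -22, -2, 45, 83, 81, 66, 62, 59, 47, 12, -15, -23, -22, -21]
far -0.032 308 exp 234.9 242.4 b-r 229 [-20, -20, -20, -21, -16, 14, 63, 83, 71, 62, 62, 56, 34, 3, -19, -24, -22, -10]
near -0.058 309 exp 247.8 255.3 b-r 242 [-5, -20, -22, -14, 17, 50, 52, 38, 33, 32, 28, 12, -6, -18, -21, -20, -22, -22]
near -0.045 312 exp 245.6 253.1 b-r 240 [41, 6, -17, -19, -1, 46, 82, 79, 49, 34, 33, 24, 6, -12, -20, -22, -21, -14]
near -0.032 316 exp 243.4 250.9 b-r 238 [57, 43, 10, -10, -4, 32, 72, 76, 53, 42, 39, 32, 11, -6, -16, -20, -18]
jaw 0.03 334 233.6 241.0 228 [2, -5, -20, -29, 11, 71, 96, 84, 65, 62, 60, 55, 35, 16, 5, 1, -4, -9]
jaw 0.04 337 232.3 239.7 227 [15, 18, 7, -1, 36, 89, 101, 85, 71, 61, 60, 50, 28, 11, 3, -1, -5]
jaw 0.05 340 231.0 238.5 226 [0, 2, 4, 21, 66, 104, 102, 77, 64, 61, 58, 50, 28, 11, 1, 1, -7]
```

Run:
```python
from h import *
_,Ks,Cs=shot("scene");im=cv2.imread("pics/scene0.png").astype(int);b=im[...,2]-im[...,0]
R=np.array([.985,-.172]);N=np.array([-.172,-.985])
for t in(.003,.008,.014):
    p=np.array([.521,-.376])+t*R+.004*N;hi=proj((*p,.09),Ks,Cs);lo=proj((*p,.06),Ks,Cs);u=int(round(lo[0]));print(t,u,hi[1].round(1),lo[1].round(1),int(hi[1])-5,b[int(hi[1])-5:int(lo[1])+6,u].tolist())
```

```text
0.003 326 234.1 242.7 229 [12, 10, 9, 12, 24, 47, 62, 67, 71, 74, 74, 77, 67, 48, 19, 4, 0, 1, 0]
0.008 328 233.5 242.1 228 [1, 1, 2, 6, 20, 47, 73, 89, 87, 88, 89, 90, 85, 66, 36, 12, 2, -1, -3, -1]
0.014 330 232.7 241.3 227 [1, 1, -1, 5, 13, 28, 54, 75, 85, 89, 88, 90, 87, 75, 44, 14, 2, -1, 0, 4]
```

```bash
python3 -c "
from rig import *
print(job_done())"
```

```text
the job is handed in; nothing more can be done
None
```

The clip is on the cassette's open edge at the orange band, held by its own spring with the plates against the hinge barrel. It sits level to within what I could measure, possibly 1–3 mm high. I handed the job in at about 15 s with the arm clear; no result came back, and pushing home peaked at about 29 N.

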